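# Switch on the toaster oven through its switch guard

### The job

The tart tin is lying over the window of the yellow guard on the side of the toaster oven: with the fingertips, slide it without lifting it off the guard until it sits wholly on the oven's top. Then reach down through the guard's window and press the red lever fully down to switch the oven on, and draw back out. The robot must not touch the yellow guard at any time, and the bowl, pepper mill and butter crock stay standing where they are.

Things in the scene. Friction and masses are not known exactly. Their poses are not given: they have to be found in the camera images.
- oven: Steel toaster oven, fixed to the counter, 260 mm deep (its x), 360 mm wide (its y), flat top 200 mm above the counter. Origin under its centre at counter height; x points from the glass door to the back, y to the side away from the switch, z up. The side with the switch and guard is the flat face y = -180 mm. Its pose on the counter changes from start to start.
- guard: Yellow sheet-metal guard hood fixed to the oven's switch side; its frame is the oven's own frame (same origin and axes). Outside it covers x -73 to 33, y -272 to -180, z 120 to 200 mm. Flat top plate 4 mm thick, flush with the oven's top, with one rectangular window; closed 3 mm cheeks on the other three sides. The robot must not touch it.
- guard_window (a point): Centre of the guard's window, at the height of the plate's upper face (200 mm above the counter); axes parallel to the oven's. The opening is 78 mm along x and 68 mm along y (oven x -59 to 19, y -260 to -192 mm); the rim around it is 12 to 14 mm wide.
- toggle (a joint): Red toggle lever under the window, 0 = raised (off, tilted 0.25 rad above level), grows as it is pressed down, firm stop at 0.60 rad (fully down, on). Starts between 0 and 0.08. A stiff friction hinge (about 3 N at the pad), no spring: it stays where it is left. The hinge runs along oven x at oven x -20, y -184, z 176 mm.
- lever_pad (a point): Point on the upper face of the red lever where to press, 42 mm out from the hinge; moves with the lever. The lever is a flat paddle 30 mm wide (oven x), 56 mm long, 8 mm thick, pointing away from the oven. The pad is about 10 mm below the window plane when raised and about 35 mm below it when fully down, 1 to 3 mm from the window's centre in plan.
- tart_tin: Loose round aluminium tart tin, open at the top, 90 g, 26 mm high; flared wall from 92 mm diameter at the base to 110 mm at the rim (thin ribs on the outside). Origin at the centre of its underside, z up. Starts flat on the guard and the oven's edge, partly covering the window.
- bowl: Green hard silicone bowl, 140 mm across the rim, 62 mm high, loose on the counter beside the guard. Origin under its centre. Leave alone.
- pepper_mill: Stainless flask-shaped pepper mill, 58 mm diameter, 155 mm high, loose on the counter beside the guard. Origin under its centre. Leave alone.
- butter_crock: Glass butter crock with lid, 106 mm diameter, 94 mm high with its knob, loose on the counter beside the guard. Origin under its centre. Leave alone.
There are look-alikes about, which are no part of the job. There is more than one size of the tart_tin; the one meant has the size given above.

How it is judged:
By the outcome, as a careful person would: the job done as asked, in the order asked, and still so for the second after the job is handed in, with the robot touching nothing.
It also fails if it takes over 40 s, if anything falls off the work surface, if the arm or the gripper's body presses on something with over 40 N, if the wrist force passes 120 N, or if a joint passes its speed limit or range.

### The arm

A 6-joint arm with a two-finger parallel gripper is mounted at the origin on the work surface. World frame = base frame: x ahead of the robot, y to its left, z up, the work surface at z = 0. Lengths are in m, angles in rad, forces in N, time in s.
With the tool pointing down it reaches from about 0.225 to 0.875 m from the base axis. Payload 3.4 kg.
Tool frame: the origin (TCP) lies at the very end of the fingers, on their centre line; the grasp point (between the pads) lies 19 mm behind it; z points along the fingers, y is the line along which they close (so a half turn about z gives the same grasp; the last joint's range is limited). The gripper opens to 85 mm and grips with 20 to 120 N. Pads are 22 mm wide; open, the fingers measure 114 mm over their backs; the gripper's body (76 mm by 85 mm) begins 54 mm behind the grasp point. The pads swing forward as they close: fully open they stand 13 mm farther back than shut.
Start: joints at [-1.285, 0.276, 1.505, -0, 1.361, -0.121], TCP at [0.228, -0.528, 0.231] pointing down, gripper open.
Joint ranges: [-2.89, 2.89], [-0.75, 2.08], [0.22, 2.7], [-1.18, 4.32], [0.11, 2.71], [-2.7, 2.7]. Speed limits (rad/s): [2.57, 2.57, 3.14, 3.14, 3.14, 3.14].

### API

Orientations are given as a unit quaternion [w, x, y, z].
In Python, from rig import manip gives the robot as it stands. The module is installed in compiled form; this text tells all that it offers.
- The arm moves only by the tool play_rows, never from a script. Its argument "motion" is a list of rows, each a list of 5 numbers: the shift along the tool's x, y, z in units of 40 mm (1.0 is 40 mm), then the turn about the tool's z in units of 10 degrees (1.0 is 10 degrees), then the finger opening in mm, from 0 to 85.4. A call has 1 to 5 rows; each row is the pose to reach, as a shift and turn from the pose commanded when the call began, along the tool's axes at that moment; what a row does not reach only later rows make up. A row lasts 1/8 s, in which the tool goes at most 62.5 mm and 10.7 degrees, less where a joint would pass 70% of its speed; a pose out of reach is approached as far as the arm can. A call with a gripper value outside its range is refused whole. The fingers move at their own pace and stop on an object; "newtons" is the grip in N (left out, the last holds). Time passes only in rows, so rows that repeat a pose let the fingers close. It gives the time, the measured TCP pose, the force, the opening and the grip force at its end, in the units of the state.
- manip.get_state(): the state, without advancing time (a new reading comes with each control period).
- manip.get_image(name): name is "side" or "top"; returns a dict with "img" (420x560x3 uint8, red, green, blue), "range_z" (420x560 float32, m along the optical axis (not along the pixel's ray), 0 where there is no reading), "fx", "fy", "cx", "cy" (pixels), "R" (3x3) and "t" (3): a world point X has camera coordinates R X + t. Camera axes: x right, y down, z forward; pixel columns grow to the right and rows downward; lengths in m; the calibration is good to about 2 mm. A picture is of the moment at which its call begins.
- manip.sign_off(): hands the job in; it is judged then, once.
The state is a dict: "clock": time; "qpos": joint angles; "qd": joint speeds; "effort": joint torques, N m; "position": TCP position; "ee_rot": TCP orientation; "contact_force": force on the tool from outside, world axes, zero at the start; "moment": the same for the moment, N m; "width": finger opening in m; "gripper_force": force on a finger pad.
Only numpy, scipy, OpenCV 4.12 (cv2) and the standard library are available. Lean on these libraries where they do the work, as an engineer would, in place of code of your own. Each camera call takes 0.05 s, during which the arm holds its last target. There are 200 camera calls.

## Working session

There is one attempt and no reset: what is moved stays moved. The work goes in short steps, Python scripts to look and compute and a tool call to move; the robot and the scene stay as the last step left them, time stands still between calls to the robot, and variables do not carry over. Pictures are saved under pics/ and viewed, at most 10 in all, crops included, and the job is handed in when it is done.

Besides the shell and the picture viewer there is one more tool, called by a JSON object that holds its "method" and its "body". play_rows: Moves the arm, as the interface text tells. Its arguments: {"type":"object","properties":{"motion":{"type":"array","items":{"type":"array","items":{"type":"number"}}},"newtons":{"type":"number"}},"required":["motion"]}

```bash
mkdir -p pics
cat > h.py <<'E'
from rig import manip
import numpy as np, cv2
def cap(n):
    d=manip.get_image(n); z=d["range_z"]; v,u=np.mgrid[:420,:560]
    P=np.stack([(u-d["cx"])/d["fx"]*z,(v-d["cy"])/d["fy"]*z,z],-1)
    W=(P-d["t"])@d["R"]; W[z<=0]=np.nan
    return d,W
def save(d,f): cv2.imwrite("pics/"+f,d["img"][:,:,::-1])
E
python3 - <<'E'
from h import *
for n in("top","side"):
    d,W=cap(n); save(d,n+"0.png"); np.savez("/tmp/%s0.npz"%n,W=W,img=d["img"])
    print(n,-d["R"].T@d["t"],d["R"][2])
s=manip.get_state(); print(s["clock"],s["position"],s["ee_rot"],s["contact_force"],s["width"])
E
```

```text
top [ 0.45582233 -0.00721295  1.00405618] [ 0.12436439 -0.00733643 -0.99220949]
side [ 0.48904066 -0.63994501  0.83203237] [ 0.07918837  0.67410614 -0.73437737]
0.1 [ 0.22735994 -0.5276317   0.23051535] [-8.35172503e-04  9.79385499e-01  2.01998367e-01 -8.00100392e-05] [-0.42696766  0.4950042   0.59196161] 0.08572751994846449
```

View pics/top0.png

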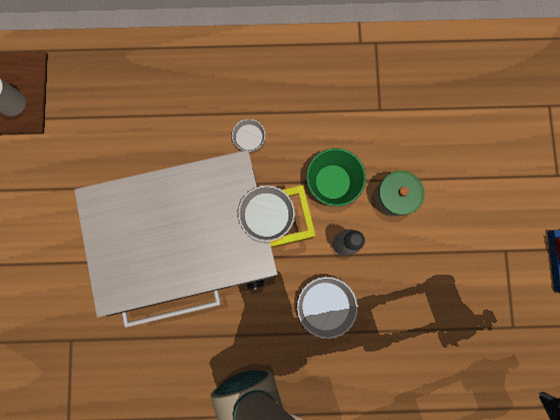

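View pics/side0.png

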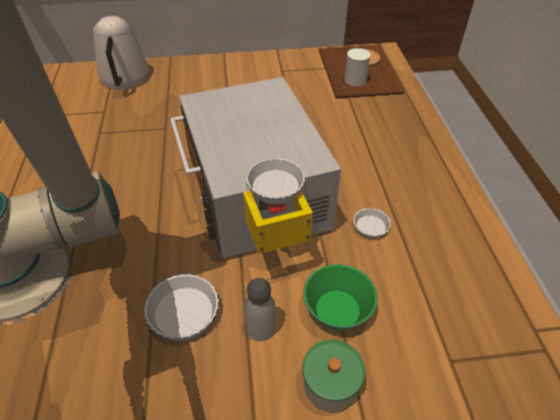

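The top view shows the oven's corners at about (76,190), (248,152), (275,275) and (97,316). The tin is at (267,214), over the yellow guard at (300,215). The bowl is at (336,178), the mill at (347,242) and the crock at (401,193). I'll measure these next.

```bash
cat >> h.py <<'E'
from scipy.optimize import least_squares
def circ(p):
    r=least_squares(lambda q:np.hypot(p[:,0]-q[0],p[:,1]-q[1])-q[2],[*p.mean(0),.05],loss="soft_l1",f_scale=.001); return r.x
E
python3 - <<'E'
from h import *
D=np.load("/tmp/top0.npz"); W=D["W"]; im=D["img"].astype(int)
S=np.load("/tmp/side0.npz"); WS=S["W"]; iS=S["img"].astype(int)
yel=lambda i:(i[...,0]>150)&(i[...,1]>140)&(i[...,2]<90)
for w,i in((W,im),(WS,iS)):
    m=(abs(w[...,2]-.2)<.007)&~yel(i)&(w[...,0]>.3)
    n,l,st,c=cv2.connectedComponentsWithStats(m.astype(np.uint8)); k=1+np.argmax(st[1:,4])
    p=w[l==k]; (cx,cy),(a,b),ang=cv2.minAreaRect(p[:,:2].astype(np.float32))
    print("oven",cx,cy,a,b,ang,np.median(p[:,2]))
    print(cv2.boxPoints(((cx,cy),(a,b),ang)))
    m=yel(i)&(abs(w[...,2]-.2)<.008)
    p=w[m]; print("yel",len(p),cv2.boxPoints(cv2.minAreaRect(p[:,:2].astype(np.float32))),np.median(p[:,2]))
    # tin rim
    m=(w[...,2]>.219)&(w[...,2]<.235)&(w[...,0]>.3)&(w[...,1]<.05)&(w[...,1]>-.25)
    p=w[m]; print("tin",len(p),circ(p[:,:2]),np.percentile(p[:,2],[5,50,95]))
for nm,(u,v),r in(("bowl",(336,178),34),("mill",(347,242),20),("crock",(401,193),26)):
    p=W[v-r:v+r,u-r:u+r].reshape(-1,3); p=p[p[:,2]>.03]; (c,rr)=cv2.minEnclosingCircle(p[:,:2].astype(np.float32)); print(nm,c,rr,p[:,2].max())
E
```

```text
oven 0.5316830277442932 0.18740639090538025 0.2606710195541382 0.36460641026496887 11.78205680847168 0.19945217081926536
[[ 0.3668691   0.33925557]
 [ 0.44131792 -0.01766908]
 [ 0.69649696  0.03555721]
 [ 0.62204814  0.39248186]]
yel 618 [[ 0.49738535 -0.00335585]
 [ 0.5152029  -0.09176025]
 [ 0.6184629  -0.07094859]
 [ 0.6006454   0.01745581]] 0.19936758500723128
tin 385 [0.55909738 0.00413481 0.05212201] [0.21996739 0.22438423 0.22747467]
oven 0.5315598845481873 0.18135666847229004 0.26196393370628357 0.3796502351760864 11.914673805236816 0.19974778369083068
[[ 0.36420947  0.34005037]
 [ 0.44259006 -0.03142074]
 [ 0.6989103   0.02266297]
 [ 0.6205297   0.39413407]]
yel 616 [[ 0.49527273 -0.00350201]
 [ 0.51280224 -0.09420795]
 [ 0.6175231  -0.07396992]
 [ 0.5999936   0.01673602]] 0.19996353516392235
tin 410 [0.55832997 0.00103369 0.05233964] [0.219543   0.2244143  0.22715453]
bowl (0.6422491073608398, -0.1380053013563156) 0.10268905758857727 0.2016767744941194
mill (0.5071308612823486, -0.18193838000297546) 0.029007522389292717 0.15747000670438493
crock (0.6201532483100891, -0.3112671673297882) 0.05321796238422394 0.09648710886524854
```

{"method": "play_rows", "body": {"motion": [[1.2,-0.85,-0.4,-0.8,0],[2.4,-1.7,-0.8,-1.6,0],[3.6,-2.55,-1.2,-2.4,0],[4.8,-3.4,-1.6,-3.2,0],[6.0,-4.25,-2.0,-4.0,0]], "newtons": 20}}

```text
clock: 0.72
position: [0.3812, -0.2752, 0.3115]
ee_rot: [-0.0, 0.85, 0.527, 0.0]
contact_force: [1.6, -0.2, 0.6]
width: 0.0002
gripper_force: 0.0
```

```bash
cat >> h.py <<'E'
from scipy.spatial.transform import Rotation as Ro
A=np.radians(11.75); O=np.array([.5307,.1877]); M=np.array([[np.cos(A),-np.sin(A)],[np.sin(A),np.cos(A)]])
o2w=lambda x,y:O+M@np.array([x,y])
w2o=lambda p:(np.asarray(p)[...,:2]-O)@M
def go(x,y,z):
    s=manip.get_state(); R=Ro.from_quat(np.roll(s["ee_rot"],-1)).as_matrix()
    d=R.T@(np.r_[o2w(x,y),z]-s["position"])/.04
    yw=np.arctan2(R[1,1],R[0,1]); t=(A-yw+np.pi/2)%np.pi-np.pi/2   # world ccw needed
    print("now oven",w2o(s["position"]),s["position"][2],"units",d.round(3),"turn",round(-np.degrees(t)/10,3),"F",s["contact_force"].round(1),"t",s["clock"],"q6",s["qpos"][5])
E
python3 -c "
from h import *
go(-.010,-.187,.30)"
```

```text
now oven [-0.24061986 -0.42276293] 0.31153314827085166 units [8.197 0.885 0.29 ] turn -3.82 F [ 1.6 -0.2  0.6] t 0.725 q6 -0.31185962969522607
```

{"method": "play_rows", "body": {"motion": [[1.5,0.15,0,-0.8,0],[3.0,0.3,0,-1.6,0],[4.5,0.5,0.1,-2.4,0],[6.0,0.65,0.2,-3.2,0],[7.5,0.8,0.3,-3.8,0]]}}

```text
clock: 1.35
position: [0.5447, -0.0215, 0.2988]
ee_rot: [-0.0, 0.633, 0.775, -0.0]
contact_force: [0.9, -1.0, 1.0]
width: 0.0001
gripper_force: 0.0
```

```bash
python3 -c "
from h import *
go(-.010,-.187,.25)"
```

```text
now oven [-0.02893355 -0.20768728] 0.2988421343881084 units [0.519 0.472 1.221] turn -0.022 F [ 0.9 -1.   1. ] t 1.35 q6 -0.3680421252461201
```

{"method": "play_rows", "body": {"motion": [[0.25,0.25,0.6,0,0],[0.5,0.45,1.2,0,0],[0.5,0.45,1.2,0,0]]}}

```text
clock: 1.72
position: [0.5564, 0.0007, 0.2489]
ee_rot: [-0.002, 0.633, 0.774, -0.002]
contact_force: [-0.6, -0.0, -0.0]
width: 0.0
gripper_force: 0.0
```

Run:
```python
from h import *
go(-.010,-.187,.212)
d,W=cap("side"); save(d,"side1.png")
```

```text
now oven [-0.01290009 -0.18830185] 0.24890660312727064 units [0.031 0.077 0.922] turn -0.035 F [-0.6 -0.  -0. ] t 1.725 q6 -0.32269717465607906
```

View pics/side1.png

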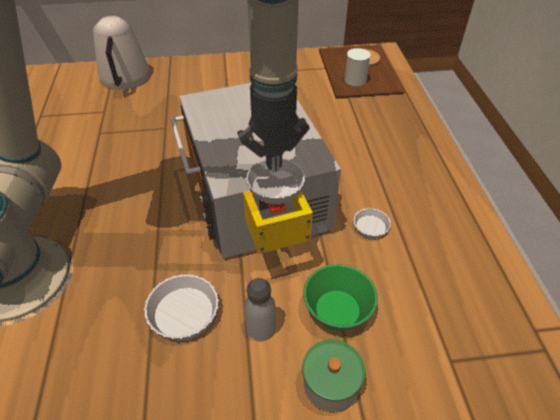

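The tool is above the tin at pixel (275,165), with the tin at (276,182). The wide knuckles at (240–305,135) sit well above the fingertips. I'll lower the closed tips inside the tin and push its far wall, which keeps them away from the guard.

{"method": "play_rows", "body": {"motion": [[0,0.08,0.4,0,0],[0,0.08,0.8,0,0],[0,0.08,0.9,0,0],[0,0.08,0.9,0,0]]}}

```text
clock: 2.28
position: [0.5606, 0.0002, 0.2149]
ee_rot: [-0.0, 0.634, 0.773, -0.0]
contact_force: [-0.3, 0.5, 0.9]
width: -0.0001
gripper_force: 0.0
```

Run:
```python
from h import *
go(-.010,-.105,.212)
d,W=cap("side")
Q=w2o(W); z=W[...,2]; m=(abs(Q[...,0]+.02)<.08)&(abs(Q[...,1]+.187)<.09)&(z>.228)&(z<.34)
for a in np.arange(.228,.33,.008):
    k=m&(z>=a)&(z<a+.008)
    if k.any(): print(round(a-manip.get_state()["position"][2],3),k.sum(),Q[k][:,0].min().round(3),Q[k][:,0].max().round(3),Q[k][:,1].min().round(3),Q[k][:,1].max().round(3))
```

```text
now oven [-0.00890878 -0.18970003] 0.21491053906193933 units [ 2.117 -0.044  0.073] turn -0.047 F [-0.3  0.5  0.9] t 2.275 q6 -0.3206481310783333
0.013 58 -0.059 0.004 -0.204 -0.165
0.021 46 -0.024 0.004 -0.203 -0.184
0.029 48 -0.024 0.003 -0.203 -0.187
0.037 46 -0.028 0.012 -0.204 -0.189
0.045 129 -0.044 0.026 -0.205 -0.181
0.053 197 -0.049 0.028 -0.204 -0.178
0.061 127 -0.058 0.036 -0.208 -0.178
0.069 175 -0.063 0.044 -0.209 -0.181
0.077 159 -0.069 0.051 -0.209 -0.185
0.085 277 -0.072 0.051 -0.21 -0.176
0.093 251 -0.07 0.048 -0.211 -0.179
0.101 231 -0.058 0.034 -0.211 -0.184
0.109 102 -0.052 0.03 -0.211 -0.182
```

{"method": "play_rows", "body": {"motion": [[0.35,0,0.05,0,0],[0.7,0,0.05,0,0],[0.95,0,0.05,0,0],[1.2,0,0.05,0,0],[1.45,0,0.05,0,0]]}}

```text
clock: 2.95
position: [0.5495, 0.0579, 0.2135]
ee_rot: [0.0, 0.634, 0.773, -0.0]
contact_force: [1.5, -1.1, 0.6]
width: 0.0
gripper_force: 0.4
```

```bash
cat >> h.py <<'E'
def tin(W):
    Q=w2o(W); z=W[...,2]; m=(z>.219)&(z<.2275)&(abs(Q[...,0]+.01)<.1)&(Q[...,1]>-.3)&(Q[...,1]<.05)
    c=manip.get_state(); t=w2o(c["position"]); p=Q[m]; p=p[np.hypot(*(p-t).T)>.024]; print("tin oven",circ(p),len(p))
E
python3 - <<'E'
from h import *
go(-.010,-.066,.213)
for n in("top","side"): tin(cap(n)[1])
E
```

```text
now oven [-0.00802771 -0.13088764] 0.21347543394422583 units [ 1.622 -0.061  0.011] turn -0.042 F [ 1.5 -1.1  0.6] t 2.95 q6 -0.21817751442093095
tin oven [-0.01006185 -0.16641525  0.05238394] 170
tin oven [-0.01183074 -0.16805007  0.05233758] 376
```

{"method": "play_rows", "body": {"motion": [[0.25,0,0,0,0],[0.5,0,0,0,0],[0.75,0,0,0,0],[1.0,0,0,0,0],[1.25,0,0,0,0]]}}

```text
clock: 3.68
position: [0.5395, 0.107, 0.2133]
ee_rot: [0.0, 0.634, 0.773, -0.0]
contact_force: [0.1, -0.8, 0.4]
width: 0.0001
gripper_force: 0.3
```

{"method": "play_rows", "body": {"motion": [[0.2,0,0,0,0],[0.35,0,0,0,0],[0.45,0,0,0,0],[0.45,0,0,0,0],[0.1,0,0,0,0]]}}

```text
clock: 4.3
position: [0.5389, 0.1102, 0.2133]
ee_rot: [0.0, 0.634, 0.774, 0.0]
contact_force: [-0.0, -0.2, 0.3]
width: 0.0002
gripper_force: 0.0
```

Run:
```python
from h import *
go(-.020,-.228,.265)
for n in("top","side"):
    d,W=cap(n);tin(W); save(d,n+"2.png")
```

```text
now oven [-0.00773588 -0.07751838] 0.21328560997085028 units [-3.764 -0.282 -1.293] turn -0.037 F [-0.  -0.2  0.3] t 4.3 q6 -0.12340126191304646
tin oven [-0.01027316 -0.09884923  0.05197835] 208
tin oven [-0.01150103 -0.10130065  0.0524639 ] 360
```

View pics/side2.png

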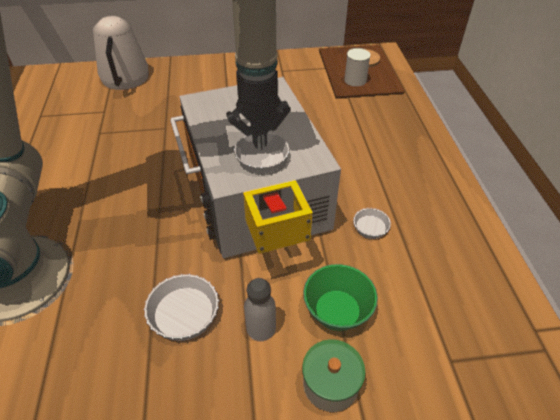

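The tin at (262,152) is wholly on the oven top, with about 25 mm to spare. The window is clear and the red lever shows at (274,203). I'll lift straight up and measure the lever.

{"method": "play_rows", "body": {"motion": [[0,0,-0.5,0,0],[0,0,-1.2,0,0],[0,0,-1.6,0,0],[-1.0,0,-1.6,0,0],[-2.0,-0.1,-1.6,0,0]]}}

```text
clock: 5.03
position: [0.551, 0.0302, 0.2774]
ee_rot: [0.0, 0.634, 0.774, 0.0]
contact_force: [0.7, -0.9, 0.3]
width: -0.0002
gripper_force: 0.0
```

```bash
cat >> h.py <<'E'
def lever():
  for n in("top","side"):
    d,W=cap(n); i=d["img"].astype(int); Q=w2o(W); z=W[...,2]
    near=(abs(Q[...,0]+.02)<.08)&(abs(Q[...,1]+.226)<.06)
    r=(i[...,0]>130)&(i[...,1]<70)&(i[...,2]<70)&near&(z>.13)&(z<.205)
    if r.sum()>5:
        p=Q[r];f=np.polyfit(p[:,1],z[r],1); print(n,"lever n",r.sum(),p.min(0),p.max(0),"z",z[r].min(),z[r].max(),"tilt",-np.arctan(f[0]),"z at y-.225",np.polyval(f,-.225))
    y=(i[...,0]>150)&(i[...,1]>130)&(i[...,2]<90)&near&(abs(z-.2)<.006)
    if y.sum(): print(n,"guard",Q[y].min(0),Q[y].max(0))
    tin(W)
E
python3 - <<'E'
from h import *
lever(); go(-.020,-.228,.235)
E
```

```text
top guard [-0.07209194 -0.27116633] [ 0.03236539 -0.17981773]
tin oven [-0.01042394 -0.09847362  0.05177988] 249
side lever n 257 [-0.03641977 -0.23991808] [ 0.01215679 -0.17970943] z 0.13420706145963016 0.19486129809704114 tilt 0.2768110101003691 z at y-.225 0.18993429820067892
side guard [-0.07442999 -0.27392853] [ 0.03437829 -0.17802452]
tin oven [-0.01159926 -0.1015157   0.05243993] 277
now oven [-0.01274577 -0.16111534] 0.2769689095904603 units [-1.672 -0.161  1.053] turn -0.067 F [ 0.1  0.3 -0.4] t 5.125 q6 -0.2679258467738201
```

{"method": "play_rows", "body": {"motion": [[-0.8,-0.1,0,0,0],[-1.65,-0.16,0,0,0],[-1.65,-0.16,0.5,0,0],[-1.65,-0.16,1.0,0,0],[-1.65,-0.16,1.0,0,0]]}}

```text
clock: 5.75
position: [0.5561, -0.0345, 0.2356]
ee_rot: [-0.002, 0.634, 0.773, -0.001]
contact_force: [-0.2, 0.1, 0.1]
width: -0.0003
gripper_force: 0.0
```

Run:
```python
from h import *
go(-.020,-.228,.165); d,W=cap("side"); cv2.imwrite("pics/s3.png",cv2.resize(d["img"][90:290,180:380,::-1],(600,600)))
```

```text
now oven [-0.02038574 -0.22269797] 0.235614979188102 units [-0.136  0.017  1.765] turn -0.046 F [-0.2  0.1  0.1] t 5.75 q6 -0.3842358469612122
```

View pics/s3.png

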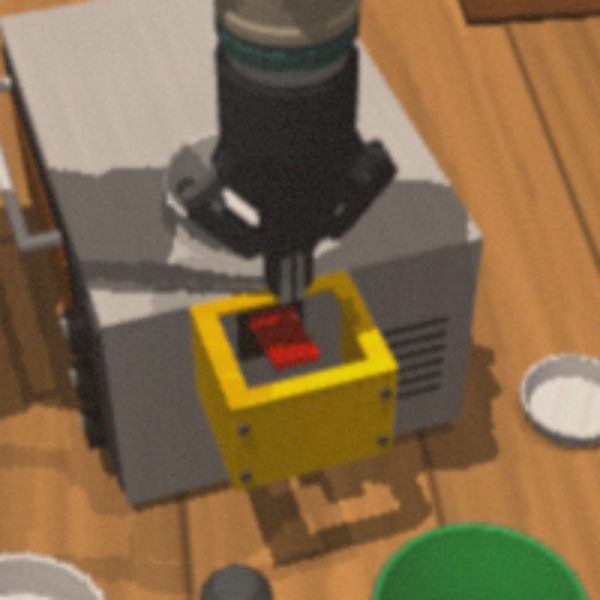

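The finger tip at (290,295) in the crop hangs above the window. The lever at (285,335) lies inside it with clearance all round.

{"method": "play_rows", "body": {"motion": [[-0.13,0.02,0.3,0,0],[-0.13,0.02,0.6,0,0],[-0.13,0.02,0.9,0,0],[-0.13,0.02,1.1,0,0],[-0.13,0.02,1.3,0,0]]}}

```text
clock: 6.42
position: [0.5594, -0.0404, 0.1851]
ee_rot: [0.001, 0.634, 0.773, -0.0]
contact_force: [-0.6, -2.1, 3.5]
width: 0.0004
gripper_force: 1.1
```

```bash
python3 -c "
from h import *
go(-.020,-.228,.165)"
```

```text
now oven [-0.01837434 -0.22911831] 0.18513297570226722 units [ 0.028 -0.041  0.503] turn -0.043 F [-0.6 -2.1  3.5] t 6.425 q6 -0.392644418882854
```

{"method": "play_rows", "body": {"motion": [[0,0,0.15,0,0],[0,0,0.25,0,0],[0,0,0.35,0,0],[0,0,0.42,0,0]]}}

```text
clock: 6.92
position: [0.5593, -0.0399, 0.1685]
ee_rot: [0.0, 0.634, 0.773, 0.0]
contact_force: [0.2, -2.4, 2.4]
width: 0.0
gripper_force: 1.4
```

{"method": "play_rows", "body": {"motion": [[0,0,0.05,0,0],[0,0,0.1,0,0],[0,0,0.1,0,0]]}}

```text
clock: 7.3
position: [0.5594, -0.0394, 0.1662]
ee_rot: [0.0, 0.634, 0.773, 0.001]
contact_force: [-2.8, -0.4, 11.0]
width: 0.0002
gripper_force: 5.0
```

{"method": "play_rows", "body": {"motion": [[0,0,0.06,0,0],[0,0,0.06,0,0]]}}

```text
clock: 7.55
position: [0.5596, -0.0394, 0.1658]
ee_rot: [0.001, 0.634, 0.773, 0.001]
contact_force: [-4.5, 0.7, 19.6]
width: 0.0
gripper_force: 9.2
```

The force has risen to 20 N with almost no further travel, so the lever is at its stop. I'll draw straight up.

{"method": "play_rows", "body": {"motion": [[0,0,-0.4,0,0],[0,0,-0.9,0,0],[0,0,-1.5,0,0],[0,0,-2.5,0,0],[0,0,-3.5,0,0]]}}

```text
clock: 8.18
position: [0.5586, -0.0392, 0.3026]
ee_rot: [-0.001, 0.634, 0.773, -0.0]
contact_force: [-0.0, -0.0, -0.7]
width: -0.0001
gripper_force: 0.0
```

Run:
```python
from h import *
lever(); d,W=cap("side"); save(d,"side4.png")
go(-.02,-.228,.3)
```

```text
top lever n 64 [-0.03333731 -0.22504987] [-0.01841755 -0.19288964] z 0.16293674034705158 0.17722835408726578 tilt -0.3772542234024879 z at y-.225 0.1638319225329684
top guard [-0.07191489 -0.27052985] [-7.12916938e-05 -1.79244039e-01]
tin oven [-0.01024591 -0.09871708  0.05208171] 327
side lever n 193 [-0.03605117 -0.22768242] [-0.00702326 -0.18913726] z 0.16233821071671473 0.17955176108248205 tilt -0.34310212925428546 z at y-.225 0.1652538397560328
side guard [-0.07423261 -0.27362547] [ 0.03207605 -0.17828994]
tin oven [-0.01101084 -0.10129244  0.05264443] 256
now oven [-0.01755613 -0.22853807] 0.30405623251743963 units [ 0.013 -0.062  0.101] turn -0.043 F [-0.3 -0.1  0.2] t 8.325 q6 -0.3926965858565985
```

View pics/side4.png

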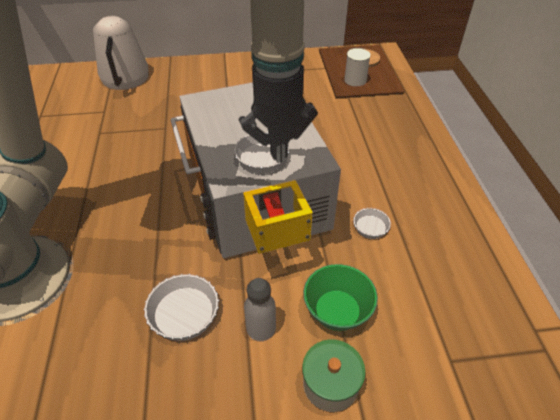

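The lever (275,203) measures about -0.35 rad, which is fully down. The tin (262,152) is on the oven top, the bowl, mill and crock haven't moved, and the tool is clear. I'm handing in the job.

```bash
python3 -c "
from rig import manip
print(manip.sign_off())"
```

```text
the job is handed in; nothing more can be done
None
```

I handed the job in at about 8.3 s: the tart tin sits wholly on the oven top, the lever measures fully down, I saw no contact with the guard, and the bowl, mill and crock look unmoved; the judge's verdict was not shown.

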